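# Fold down the inner flap and shut the lens case

## Robot

A 6-joint arm with a two-finger parallel gripper is mounted at the origin on a cart in front of the work surface, level with it; the furniture and walls round the work are solid. World frame = base frame: x ahead of the robot, y to its left, z up, the work surface at z = 0. Lengths are in m, angles in rad, forces in N, time in s.
With the tool pointing down it reaches from about 0.3 to 0.85 m from the base axis. Payload 4.2 kg.
Tool frame: the origin (TCP) lies midway between the tips of the shut fingers; the grasp point (between the pads) lies 19 mm behind it; z points along the fingers, y is the line along which they close (so a half turn about z gives the same grasp; the last joint's range is limited). The gripper opens to 91 mm and grips with 3 to 60 N. Pads are 32 mm wide; open, the fingers measure 118 mm over their backs; the gripper's body (76 mm by 178 mm) begins 60 mm behind the grasp point.
Start: joints at [-1.213, 0.32, 1.565, -0, 1.257, -0.02], TCP at [0.212, -0.534, 0.214] pointing down, gripper open.
Joint ranges: [-3.11, 3.11], [-0.84, 2.01], [0.21, 2.61], [-1.34, 4.49], [0.05, 2.63], [-2.56, 2.56]. Speed limits (rad/s): [2.57, 2.57, 3.14, 3.14, 3.14, 3.14].

## Interface

Orientations are given as a unit quaternion [w, x, y, z].
In Python, from workcell import monitor, capture, close_job, boxes_of, place_of gives the robot as it stands.
- The arm moves only by the tool drive_tool, never from a script. Its argument "targets" is a list of rows, each a list of 3 entries, a list of its own where there are three numbers: the shift along the world's x, y, z in mm, then the turn about the world's z in units of 6 degrees (1.0 is 6 degrees), then the closure, from -1 (fully open) to 1 (shut). In form: [[[tx, ty, tz], spin, hand], ...]. A call has 1 to 8 rows; each row is the pose to reach, as a shift and turn from the pose commanded when the call began; what a row does not reach only later rows make up. A row lasts 1/12 s, in which the tool goes at most 41.7 mm and 7.16 degrees, less where a joint would pass 70% of its speed; a pose out of reach is approached as far as the arm can. A call with a gripper value outside its range is refused whole. The fingers move at their own pace and stop on an object; the grip force is fixed at half the most. Time passes only in rows, so rows that repeat a pose let the fingers close. It gives the time, the measured TCP pose, the force, the opening and the grip force at its end, in the units of the state.
- monitor.read_state(): the state, without advancing time (a new reading comes with each control period).
- capture(name): name is "scene" or "top" or "wrist"; returns a dict with "image" (480x640x3 uint8, red, green, blue), "intrinsics" (3x3 intrinsics, pixels), "k1" (the pictures are not rectified: a ray, as slopes to the right and down, at radius r is drawn at 1 + k1 r^2 times it, then the intrinsics apply), "world_from_camera" (4x4, takes a point from camera to world coordinates); the wrist camera has in their place "tool_from_camera" (4x4, takes a point from camera to tool coordinates, whose origin is the TCP and whose axes are the flange's). Camera axes: x right, y down, z forward; pixel columns grow to the right and rows downward; lengths in m; the calibration is good to about 2 mm. A picture is of the moment at which its call begins: read the wrist's pose just before it. There is no depth.
- close_job(): hands the job in; it is judged then, once.
Trained networks look in the newest picture that a camera, given by its name, has taken for a name from the list of things; names that differ only in an ending like _2 or _b are one class to them, and where a whole thing is asked for, a point or a joint stands for the part that bears it (a point fixed in the world has none). Each returns a list of dicts, best first, with "score" (0 to 1); they miss things now and then, are a little off and sometimes report something else, mostly with a low value. They report only what shows in the picture. A call takes as long as a camera call. They do not tell look-alikes from the thing itself.
- boxes_of(camera, target): "centre" ([column, row] in pixels, amid what is visible of it).
- place_of(camera, target): "centre" ([column, row] in pixels: a listed point, or the origin of a listed thing).
The state is a dict: "clock": time; "qpos": joint angles; "joint_velocities": joint speeds; "effort": joint torques, N m; "eef_pos": TCP position; "tool_rot": TCP orientation; "force": force on the tool from outside, world axes, zero at the start; "wrist_torque": the same for the moment, N m; "opening": opening from 0.0 (shut) to 1.0 (fully open); "finger_force": force on a finger pad.
Only numpy, scipy, OpenCV 4.12 (cv2) and the standard library are available. Lean on these libraries where they do the work, as an engineer would, in place of code of your own. Each camera call takes 0.05 s, during which the arm holds its last target. There are 200 camera calls.

## Task

Close up the grey lens case: push the upright metal flap inside it right down over the near compartment first, then swing the open lid fully shut over it. Only push with the fingers, on the outer faces of flap and lid: keep off the black pads on their inner sides, do not lift or shift the case, and leave the lens boxes in it and everything round it where they are.

Things in the scene. Friction and masses are not known exactly. Their poses are not given: they have to be found in the camera images.
- case: Open grey lens case with metal edges, 150 (x) x 200 (y) x 50 mm high, about 2.5 kg, loose on the worktop (slides when pushed sideways with some 12 N or more). Origin at the centre of its underside; own z up, own x from the near wall (flap's hinge side) to the far wall (lid's hinge side), own y to the left. Walls 6 mm; a 27 mm high cross wall at own x = +22 mm parts the near from the far compartment.
- lid (a joint): Hinge angle of the lid, rad: 0 = fully shut, level on the rim; 1.57 = upright; larger = leaning to the far side (stop at 2.05). Starts at 1.6 to 1.9. Stiff hinge (0.3 N m friction): the lid stays where it is left and must be pushed all the way. Its outer face is the top when shut and the far side when it stands open.
- flap (a joint): Hinge angle of the flap, rad: 0 = folded down level, reaching towards the far wall; 1.57 = upright; larger = leaning to the near side (stop at 1.8). Starts at 1.4 to 1.75. It stays where it is left (0.06 N m friction). Its outer face is the top when folded and the near side when upright.
- lid_hinge (a point): Middle of the lid's hinge line, which runs along the case's own y at own x = +77 mm, z = 50 mm; its axes turn with the lid (at lid = 0 parallel to the case's). The lid is a flat plate 154 mm long from this line, 202 mm wide, 10 mm thick; shut, it lies from z = 50 to 60 mm (ribs to 61.5).
- lid_edge (a point): Middle of the lid's free edge, on its outer face.
- flap_hinge (a point): Middle of the flap's hinge line, which runs along the case's own y at own x = -64 mm, z = 34 mm; its axes turn with the flap (at flap = 0 parallel to the case's). The flap is an aluminium plate 80 mm long from this line, 176 mm wide, 4 mm thick; folded, its top lies at z = 38 mm, 12 mm under the rim (raised panels 0.8 mm more).
- flap_edge (a point): Middle of the flap's free edge, on its outer face.
- lid_lining: Black pad on the inner side of the lid, 118 x 164 x 4 mm, not to be touched; set in 16 mm or more from the lid's edges. Origin at the middle of the lid's hinge line.
- flap_pad: Black pad on the inner side of the flap, 48 x 150 x 3 mm, not to be touched; it ends 20 mm short of the free edge. Origin at the middle of the flap's hinge line.
- lens_box_1: small lens box, black tray with clear lid, 29 x 32 x 17 mm, loose; origin at the centre of its underside. In the near compartment, on the left.
- lens_box_2: small lens box, black tray with clear lid, 29 x 32 x 17 mm, loose; origin at the centre of its underside. In the near compartment, on the right.
- lens_box_3: small lens box, black tray with clear lid, 29 x 32 x 17 mm, loose; origin at the centre of its underside. In the far compartment.
- nose_pad_tin: Round tin, 54 mm across, 22 mm high, right of the case. Bystander: leave it alone. Origin at the centre of its underside.
- lens_clock: Round dial gauge lying on its back, 72 x 50 x 12 mm, left of the case. Bystander: leave it alone. Origin at the centre of its underside.
- buff_block: Felt buffing block with wooden back, 26 x 62 x 24 mm, near edge of the worktop, left of the case. Bystander: leave it alone. Origin at the centre of its underside.
- cutters_blue: Side cutters with blue grips, 125 x 51 x 11 mm, lying flat to the left. Bystander: leave it alone. Origin at the centre of its underside.
- screw_box: Flat dark parts box with clear lid, 70 x 120 x 20 mm, at the back right. Bystander: leave it alone. Origin at the centre of its underside.
- tweezers: Steel tweezers, 120 x 13 x 9 mm, lying at the back. Bystander: leave it alone. Origin at the centre of its underside.
Not all that is in view belongs to the job. What is shaped like the lens_box_1 but yellow is not meant.

How it is judged:
By the outcome, as a careful person would: the job done as asked, in the order asked, and still so for the second after the job is handed in, with the robot touching nothing.
It also fails if it takes over 58 s, if anything falls off the work surface, if the arm or the gripper's body presses on something with over 40 N, if the wrist force passes 120 N, or if a joint passes its speed limit or range.

## Working session

There is one attempt and no reset: what is moved stays moved. The work goes in short steps, Python scripts to look and compute and a tool call to move; the robot and the scene stay as the last step left them, time stands still between calls to the robot, and variables do not carry over. Pictures are saved under pics/ and viewed, at most 10 in all, crops included, and the job is handed in when it is done.

Besides the shell and the picture viewer there is one more tool, called after "Call:" as name([rows], argument=value, ...), one row to a line, values as JSON. drive_tool: Moves the arm, as the interface text tells. Its arguments: {"type":"object","properties":{"targets":{"type":"array","items":{"type":"array"}}},"required":["targets"]}

```bash
mkdir -p pics; cat > h.py <<'E'
import numpy as np, cv2
from workcell import monitor, capture, close_job, boxes_of, place_of
def ray(c,px):
    K=np.array(c["intrinsics"]);d=np.array([(px[0]-K[0,2])/K[0,0],(px[1]-K[1,2])/K[1,1]])
    u=d.copy()
    for _ in range(20): u=d/(1+c["k1"]*(u@u))
    T=np.array(c["world_from_camera"]); return T[:3,3],T[:3,:3]@np.array([u[0],u[1],1.])
def atz(c,px,z):
    o,d=ray(c,px); return o+d*(z-o[2])/d[2]
def proj(c,P):
    T=np.linalg.inv(np.array(c["world_from_camera"]));p=T[:3,:3]@np.asarray(P)+T[:3,3];u=p[:2]/p[2]
    u=u*(1+c["k1"]*(u@u));K=np.array(c["intrinsics"]);return np.array([K[0,0]*u[0]+K[0,2],K[1,1]*u[1]+K[1,2]])
E
python3 - <<'E'
from h import *
np.set_printoptions(precision=3,suppress=True)
s=monitor.read_state();print(s["clock"],s["eef_pos"],s["tool_rot"],s["opening"])
for n in("scene","top"):
    c=capture(n);cv2.imwrite(f"pics/{n}0.png",cv2.cvtColor(c["image"],cv2.COLOR_RGB2BGR))
    print(n,np.array(c["world_from_camera"])[:3,3])
    for t in("case","lid_hinge","lid_edge","flap_hinge","flap_edge","lens_box_1"):
        print(t,[(np.round(d["centre"],1),round(d["score"],2)) for d in place_of(n,t)][:4])
E
```

```text
0.0 [ 0.212 -0.534  0.213] [-0.001  0.982  0.188 -0.   ] 0.9974845197635618
scene [ 0.207 -0.769  1.031]
case [(array([309.4, 320.6]), 0.56)]
lid_hinge [(array([345.9, 298.3]), 0.69)]
lid_edge [(array([380.9, 241.4]), 0.56), (array([306.2, 346.3]), 0.5)]
flap_hinge [(array([280.2, 318.6]), 0.8)]
flap_edge [(array([276.8, 290.9]), 0.82)]
lens_box_1 [(array([302.7, 344.7]), 0.73), (array([276.5, 264.7]), 0.71), (array([219.7, 290.8]), 0.65), (array([295.7, 304.2]), 0.59)]
top [ 0.365 -0.03   1.193]
case [(array([374.8, 267.3]), 0.72), (array([426.2, 173.6]), 0.48)]
lid_hinge [(array([378.3, 235.4]), 0.82)]
lid_edge [(array([387.3, 193.7]), 0.8)]
flap_hinge [(array([364.9, 295.9]), 0.68)]
flap_edge [(array([370.4, 295.3]), 0.65)]
lens_box_1 [(array([352.5, 278.1]), 0.73), (array([308.7, 323. ]), 0.7), (array([392.6, 285.7]), 0.67), (array([308.3, 272.2]), 0.63)]
```

View pics/scene0.png

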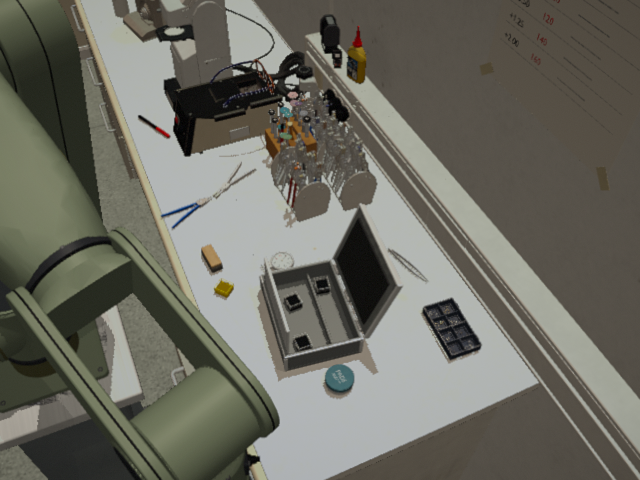

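View pics/top0.png

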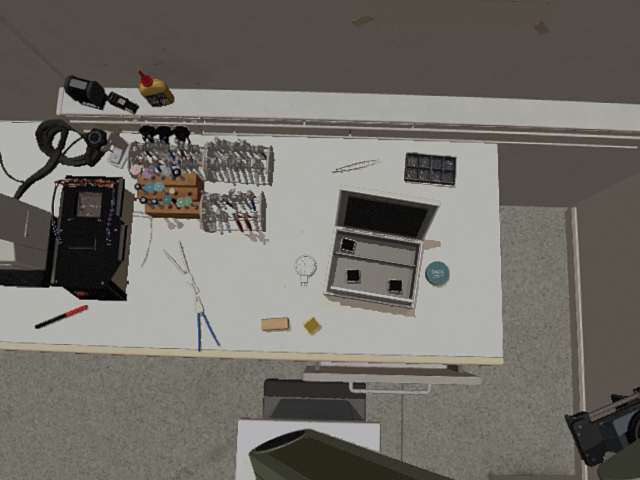

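```bash
python3 - <<'E'
from h import *
from scipy.optimize import least_squares
np.set_printoptions(precision=4,suppress=True)
cs=capture("scene");ct=capture("top")
O=[(cs,"case",(309.4,320.6)),(cs,"lid_hinge",(345.9,298.3)),(cs,"lid_edge",(380.9,241.4)),(cs,"flap_hinge",(280.2,318.6)),(cs,"flap_edge",(276.8,290.9)),
(ct,"case",(374.8,267.3)),(ct,"lid_hinge",(378.3,235.4)),(ct,"lid_edge",(387.3,193.7)),(ct,"flap_hinge",(364.9,295.9)),(ct,"flap_edge",(370.4,295.3))]
def pts(p):
    x,y,a,L,F=p;R=np.array([[np.cos(a),-np.sin(a),0],[np.sin(a),np.cos(a),0],[0,0,1]]);f=lambda u,z:np.array([x,y,0])+R@[u,0,z]
    cl,sl,cf,sf=np.cos(L),np.sin(L),np.cos(F),np.sin(F)
    return dict(case=f(0,0),lid_hinge=f(.077,.05),lid_edge=f(.077-.154*cl+.010*sl,.05+.154*sl+.010*cl),
      flap_hinge=f(-.064,.034),flap_edge=f(-.064+.08*cf-.004*sf,.034+.08*sf+.004*cf))
def r(p):
    P=pts(p);return np.concatenate([proj(c,P[n])-q for c,n,q in O])
s=least_squares(r,[.45,-.05,-.2,1.7,1.5],x_scale=[.1,.1,.3,.3,.3],loss="soft_l1")
print(s.x,"\n",r(s.x).reshape(-1,2));
for k,v in pts(s.x).items():print(k,v)
E
```

```text
[ 0.4947 -0.1368 -0.1293  1.8809  1.5191] 
 [[-0.5311 -1.5439]
 [ 0.9262 -2.8088]
 [-0.0346 -0.2442]
 [-3.0077 -1.7109]
 [-0.9371  1.2956]
 [-2.9493  2.2037]
 [ 0.3694 -1.7509]
 [ 2.692   0.0367]
 [ 4.2842  0.017 ]
 [ 2.072  -1.5486]]
case [ 0.4947 -0.1368  0.    ]
lid_hinge [ 0.5711 -0.1467  0.05  ]
lid_edge [ 0.6271 -0.154   0.1936]
flap_hinge [ 0.4312 -0.1285  0.034 ]
flap_edge [ 0.4314 -0.1285  0.1141]
```

Both pictures show the open case. In the top picture it is at about (375,267), with the flap standing along the near wall at (366,296) and the lid leaning back with its edge at (387,194). The look-alikes are the lens boxes at top (352,276), (395,286) and (347,245), and the yellow box at (312,325), which is not meant. The case, flap and lid each appear only once.

The fit gives the case at (0.495, -0.137), yaw -0.13, lid 1.88 and flap 1.52. I'll move to the near side of the flap with the fingers shut.

Call:
drive_tool([
  [[170, 410, 0], -4.85, 1],
  [[170, 410, 0], -4.85, 1],
  [[170, 410, 0], -4.85, 1],
  [[170, 410, 0], -4.85, 1],
  [[170, 410, 0], -4.85, 1],
  [[170, 410, 0], -4.85, 1],
  [[170, 410, 0], -4.85, 1],
  [[170, 410, 0], -4.85, 1],
])

```text
clock: 1.47
eef_pos: [0.3386, -0.2284, 0.2143]
tool_rot: [0.0, 0.998, -0.065, 0.0]
force: [1.7, 0.1, -0.1]
opening: 0.446
finger_force: 0.0
```

Call:
drive_tool([
  [[45, 104, 0], 0, 1],
  [[45, 104, 0], 0, 1],
  [[45, 104, 0], 0, 1],
  [[45, 104, 0], 0, 1],
  [[45, 104, 0], 0, 1],
])

```text
clock: 1.88
eef_pos: [0.3837, -0.1252, 0.2141]
tool_rot: [0.0, 0.998, -0.063, 0.0]
force: [-0.2, -0.3, -0.0]
opening: 0.078
finger_force: 0.0
```

```bash
python3 - <<'E'
from h import *
from scipy.spatial.transform import Rotation as R
np.set_printoptions(precision=4,suppress=True)
s=monitor.read_state();c=capture("wrist");cv2.imwrite("pics/w1.png",cv2.cvtColor(c["image"],cv2.COLOR_RGB2BGR))
q=s["tool_rot"];T=np.eye(4);T[:3,:3]=R.from_quat([q[1],q[2],q[3],q[0]]).as_matrix();T[:3,3]=s["eef_pos"]
c["world_from_camera"]=T@np.array(c["tool_from_camera"])
print(s["eef_pos"],q,s["opening"],c["world_from_camera"][:3,3])
for t,z in(("case",0),("lid_hinge",.05),("lid_edge",.194),("flap_hinge",.034),("flap_edge",.114)):
    print(t,[(np.round(d["centre"],1),round(d["score"],2),atz(c,d["centre"],z)) for d in place_of("wrist",t)][:2])
ref={"flap_hinge":(.4312,-.1285,.034),"flap_edge":(.4314,-.1285,.1141),"lid_edge":(.6271,-.154,.1936)}
for k,v in ref.items():print(k,proj(c,v))
E
```

```text
[ 0.3837 -0.1252  0.2141] [ 0.0003  0.998  -0.063   0.0001] 0.07819912002201358 [ 0.456  -0.1348  0.3852]
case [(array([314.8,  86.5]), 0.59, array([ 0.4958, -0.1362,  0.    ]))]
lid_hinge []
lid_edge []
flap_hinge [(array([314.7, 162.6]), 0.86, array([ 0.4318, -0.1281,  0.034 ]))]
flap_edge [(array([313.9, 178.6]), 0.58, array([ 0.4271, -0.1278,  0.114 ]))]
flap_hinge [315.2691 163.311 ]
flap_edge [314.1736 171.9389]
lid_edge [ 312.1228 -327.5752]
```

View pics/w1.png

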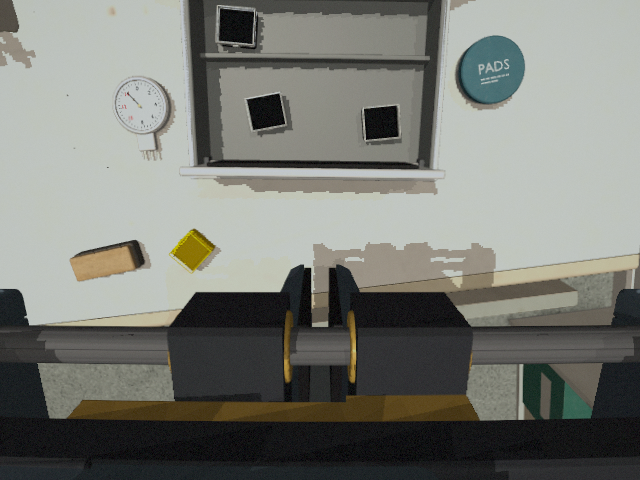

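The wrist view agrees with the fit to a few mm. The flap's top edge runs from (180,172) to (444,174), and the fingers are centred in front of it. The wrist picture also shows the near-compartment boxes at (266,112) and (381,123), and the yellow one outside the case at (192,250).

Next I'll go down and start folding the flap.

Call:
drive_tool([
  [[0, 0, -40], 0, 1],
  [[0, 0, -80], 0, 1],
  [[0, 0, -116], 0, 1],
  [[0, 0, -116], 0, 1],
  [[15, -2, -116], 0, 1],
  [[28, -4, -116], 0, 1],
  [[40, -5, -116], 0, 1],
  [[52, -7, -116], 0, 1],
])

```text
clock: 2.85
eef_pos: [0.4363, -0.1338, 0.0992]
tool_rot: [0.0, 0.998, -0.065, 0.0]
force: [-1.4, 0.2, -0.5]
opening: 0.003
finger_force: 0.5
```

Call:
drive_tool([
  [[9, -1, -4], 0, 1],
  [[18, -2, -9], 0, 1],
  [[25, -3, -15], 0, 1],
  [[32, -4, -22], 0, 1],
  [[37, -5, -31], 0, 1],
  [[41, -5, -40], 0, 1],
  [[43, -6, -47], 0, 1],
  [[45, -6, -54], 0, 1],
])

```text
clock: 3.52
eef_pos: [0.4799, -0.139, 0.0428]
tool_rot: [-0.0, 0.998, -0.065, -0.001]
force: [-0.5, 0.2, 0.3]
opening: 0.001
finger_force: 0.3
```

Call:
drive_tool([
  [[1, 0, -3], 0, 1],
  [[1, 0, -6], 0, 1],
  [[1, 0, -8], 0, 1],
  [[1, 0, -8], 0, 1],
])

```text
clock: 3.85
eef_pos: [0.4809, -0.139, 0.0381]
tool_rot: [-0.0, 0.998, -0.065, -0.0]
force: [-5.3, 1.6, 18.5]
opening: 0.002
finger_force: 9.0
```

```bash
python3 - <<'E'
from h import *
s=monitor.read_state();print(s["force"],s["eef_pos"])
c=capture("scene");im=cv2.cvtColor(c["image"],cv2.COLOR_RGB2BGR)[200:400,200:440]
cv2.imwrite("pics/s2.png",cv2.resize(im,None,fx=3,fy=3))
E
```

```text
[-5.31119324  1.56408619 18.54693155] [ 0.4808878  -0.13899181  0.03806753]
```

View pics/s2.png

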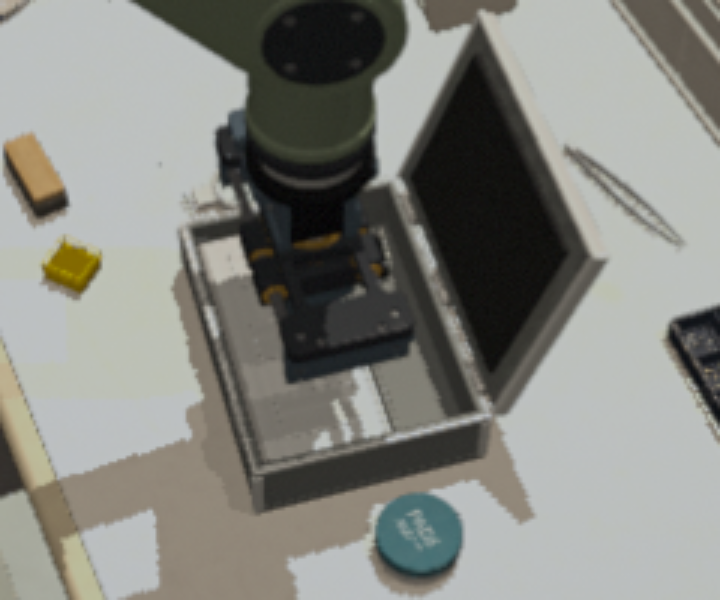

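The flap lies flat: the finger tip sits at z = 0.038 with 18 N on it. The crop shows the lid still open, with its outer edge near (600,250). The tin at (420,535) and the yellow box are unmoved. Next I'll go up and over to the far side of the lid.

Call:
drive_tool([
  [[0, 0, 20], 0, 1],
  [[0, 0, 60], 0, 1],
  [[0, 0, 100], 0, 1],
  [[0, 0, 140], 0, 1],
  [[0, 0, 180], 0, 1],
  [[0, 0, 220], 0, 1],
  [[0, 0, 224], 0, 1],
  [[0, 0, 224], 0, 1],
])

```text
clock: 4.57
eef_pos: [0.4826, -0.1396, 0.2631]
tool_rot: [0.001, 0.998, -0.065, 0.004]
force: [0.2, -0.9, -0.8]
opening: 0.005
finger_force: 0.0
```

```bash
python3 - <<'E'
from h import *
from scipy.spatial.transform import Rotation as R
np.set_printoptions(precision=4,suppress=True)
s=monitor.read_state();c=capture("wrist");cv2.imwrite("pics/w3.png",cv2.cvtColor(c["image"],cv2.COLOR_RGB2BGR))
q=s["tool_rot"];T=np.eye(4);T[:3,:3]=R.from_quat([q[1],q[2],q[3],q[0]]).as_matrix();T[:3,3]=s["eef_pos"]
c["world_from_camera"]=T@np.array(c["tool_from_camera"]);print(s["eef_pos"])
for t,z in(("case",0),("lid_hinge",.05),("lid_edge",.194),("flap_hinge",.034),("flap_edge",.038)):
    print(t,[(np.round(d["centre"],1),round(d["score"],2),atz(c,d["centre"],z)) for d in place_of("wrist",t)][:2])
E
```

```text
[ 0.4826 -0.1396  0.2631]
case [(array([312.6, 188.9]), 0.85, array([ 0.4998, -0.1356,  0.    ]))]
lid_hinge [(array([311.8, 115.2]), 0.89, array([ 0.5721, -0.1454,  0.05  ]))]
lid_edge []
flap_hinge [(array([313. , 260.8]), 0.62, array([ 0.431 , -0.1272,  0.034 ]))]
flap_edge [(array([314.5, 182.7]), 0.72, array([ 0.5102, -0.1394,  0.038 ])), (array([314.7, 259.7]), 0.68, array([ 0.4331, -0.1293,  0.038 ]))]
```

View pics/w3.png

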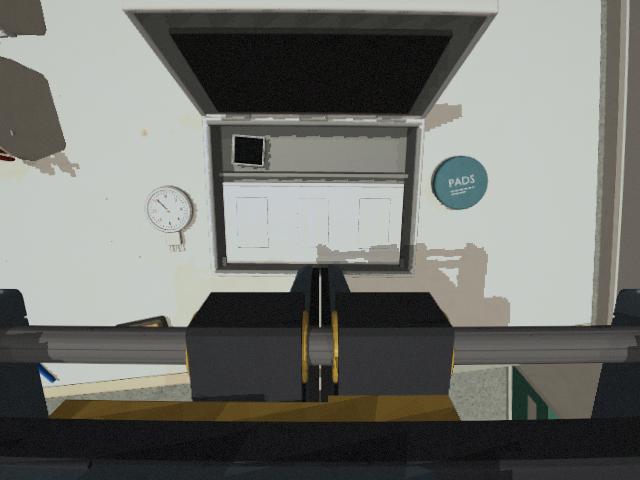

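The flap lies flat at (314,222) and the case hasn't moved. The lid edge is at the top of the picture, around (312,5). I'll go over it.

Call:
drive_tool([
  [[40, -4, 0], 0, 1],
  [[80, -8, 0], 0, 1],
  [[120, -12, 0], 0, 1],
  [[160, -16, 0], 0, 1],
  [[197, -20, 0], 0, 1],
  [[197, -20, 0], 0, 1],
  [[197, -20, -30], 0, 1],
  [[197, -20, -30], 0, 1],
])

```text
clock: 5.53
eef_pos: [0.6758, -0.1585, 0.2228]
tool_rot: [-0.001, 0.998, -0.065, -0.006]
force: [-1.0, -0.3, -1.5]
opening: 0.003
finger_force: 0.0
```

Call:
drive_tool([
  [[0, 0, -30], 0, 1],
  [[0, 0, -57], 0, 1],
  [[0, 0, -57], 0, 1],
  [[0, 0, -57], 0, 1],
  [[-15, 2, -57], 0, 1],
  [[-30, 4, -57], 0, 1],
  [[-38, 5, -57], 0, 1],
  [[-38, 5, -57], 0, 1],
])

```text
clock: 6.2
eef_pos: [0.6407, -0.1544, 0.1764]
tool_rot: [0.0, 0.998, -0.065, 0.003]
force: [-0.3, -0.1, 0.5]
opening: 0.005
finger_force: 0.0
```

Call:
drive_tool([
  [[-14, 2, 0], 0, 1],
  [[-28, 4, 0], 0, 1],
  [[-41, 5, 0], 0, 1],
  [[-58, 7, -1], 0, 1],
  [[-74, 10, -2], 0, 1],
  [[-92, 12, -7], 0, 1],
  [[-109, 14, -14], 0, 1],
  [[-109, 14, -14], 0, 1],
])

```text
clock: 6.87
eef_pos: [0.5288, -0.1397, 0.1593]
tool_rot: [-0.0, 0.998, -0.065, -0.001]
force: [-0.5, -0.4, -0.3]
opening: 0.005
finger_force: 0.0
```

```bash
python3 - <<'E'
from h import *
s=monitor.read_state();print(s["force"],s["eef_pos"])
c=capture("scene");im=cv2.cvtColor(c["image"],cv2.COLOR_RGB2BGR)[200:400,200:440]
cv2.imwrite("pics/s4.png",cv2.resize(im,None,fx=3,fy=3))
E
```

```text
[-0.45680588 -0.37176556 -0.25774818] [ 0.52879974 -0.13972901  0.1592869 ]
```

View pics/s4.png

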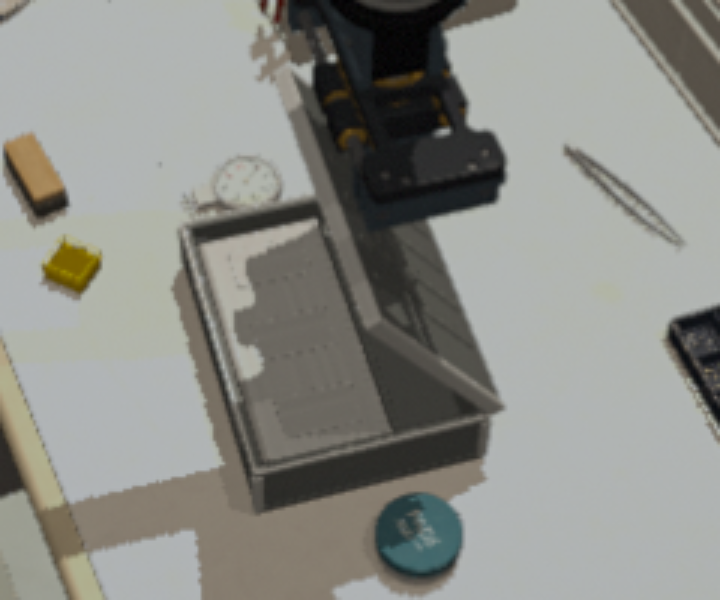

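The lid is pushed past upright, to about 1 rad. In the crop the fingers are on its outer face and the case still has its near corner at (262,505). I'll carry on down the arc.

Call:
drive_tool([
  [[-15, 2, -9], 0, 1],
  [[-29, 4, -20], 0, 1],
  [[-41, 5, -34], 0, 1],
  [[-51, 6, -50], 0, 1],
  [[-57, 7, -63], 0, 1],
  [[-60, 8, -74], 0, 1],
  [[-63, 8, -86], 0, 1],
  [[-64, 8, -94], 0, 1],
])

```text
clock: 7.58
eef_pos: [0.4686, -0.1325, 0.0648]
tool_rot: [0.0, 0.998, -0.065, 0.0]
force: [-0.7, 0.9, 1.5]
opening: 0.008
finger_force: 0.5
```

Call:
drive_tool([
  [[0, 0, -3], 0, 1],
  [[0, 0, -5], 0, 1],
  [[0, 0, -7], 0, 1],
  [[0, 0, -7], 0, 1],
])

```text
clock: 7.92
eef_pos: [0.4681, -0.1325, 0.0602]
tool_rot: [0.0, 0.998, -0.065, 0.0]
force: [-4.6, 1.7, 13.9]
opening: 0.002
finger_force: 7.1
```

Call:
drive_tool([
  [[0, 0, -2], 0, 1],
  [[0, 0, -2], 0, 1],
  [[0, 0, 5], 0, 1],
  [[0, 0, 40], 0, 1],
  [[0, 0, 80], 0, 1],
  [[0, 0, 120], 0, 1],
  [[0, 0, 160], 0, 1],
  [[0, 0, 160], 0, 1],
])

```text
clock: 8.58
eef_pos: [0.4727, -0.1338, 0.2269]
tool_rot: [0.002, 0.998, -0.065, 0.009]
force: [0.8, -0.5, -0.1]
opening: 0.009
finger_force: 0.0
```

Call:
drive_tool([
  [[-40, -30, 20], 0, 1],
  [[-60, -70, 20], 0, 1],
  [[-80, -110, 20], 0, 1],
  [[-100, -145, 20], 0, 1],
  [[-120, -180, 20], 0, 1],
  [[-120, -220, 20], 0, 1],
  [[-120, -250, 20], 0, 1],
  [[-120, -250, 20], 0, 1],
])

```text
clock: 9.25
eef_pos: [0.3473, -0.3894, 0.2382]
tool_rot: [0.003, 0.998, -0.068, 0.001]
force: [0.7, -0.2, -0.2]
opening: 0.007
finger_force: 0.0
```

```bash
python3 - <<'E'
from h import *
ims=[]
for n,(r,cc) in(("scene",(200,200)),("top",(150,270))):
    c=capture(n);im=cv2.cvtColor(c["image"],cv2.COLOR_RGB2BGR)[r:r+200,cc:cc+200];ims.append(cv2.resize(im,(400,400)))
    print(n,[(t,[np.round(d["centre"],1) for d in place_of(n,t)][:1]) for t in("case","lid_hinge","lid_edge")])
    R=np.array([[.992,.129],[-.129,.992]])
    for z,lab in((.06,"lid0"),(.075,"lid.1")): print(lab,proj(c,np.r_[np.array([.495,-.1368])+R@[-.077,0],z]))
cv2.imwrite("pics/f.png",np.hstack(ims))
E
```

```text
scene [('case', [array([309.2, 322.9])]), ('lid_hinge', [array([347.3, 296.5])]), ('lid_edge', [])]
lid0 [270.23823843 310.70247175]
lid.1 [269.91248675 306.13024019]
top [('case', [array([372.4, 272. ])]), ('lid_hinge', [array([378.8, 233.3])]), ('lid_edge', [array([368.5, 299.9])])]
lid0 [369.36764587 301.0198163 ]
lid.1 [369.96385505 300.70754452]
```

View pics/f.png

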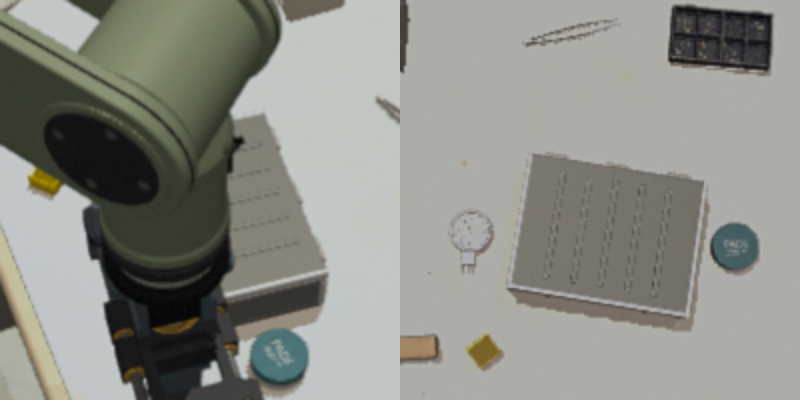

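The lid is shut: in the top view it covers (510,155) to (705,315). The tin, gauge, tweezers and boxes around the case are undisturbed. I'll hand the job in.

```bash
python3 -c "
from workcell import close_job
print(close_job())"
```

```text
the job is handed in; nothing more can be done
None
```

I folded the flap down first and then swung the lid shut over it, with the case and everything around it where they were. The job is handed in at about 9.5 s on the robot's clock.

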